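# Swap the failed processor module under its cooler

## Task

The processor module on the carrier board has failed; all its screws are already out. Take the stack apart from the top, one piece at a time: the fan into the round steel dish, the finned heatsink into the rectangular steel cleaning tray, the failed module into the foam-lined cardboard returns box, and then put the spare module from the black foam pad into the emptied seat on the carrier board, square between the corner guides and fully down. Set every piece down flat and right way up without dropping it, let go of it, and do not knock over the flux bottle.

Things in the scene. Friction and masses are not known exactly. Their poses are not given: they have to be found in the camera images.
- fan_c (a point): Centre of the fan: square black plastic cooling fan, 40 x 40 mm, 20 mm high (point half-way up), about 40 g, with a round hub and blades. At the start it lies loose on top of the heatsink, up to 10 mm off the heatsink's middle along its length. z up, x and y along its sides; x is across the heatsink.
- heatsink_c (a point): Centre of the heatsink: aluminium, 44 mm wide (its x) x 70 mm long (its y), 23.5 mm high (point half-way up), about 110 g, upright fins that run along y on a 5 mm base. At the start it lies loose on the failed module, under the fan.
- old_module_c (a point): Centre of the failed module: a flat green board with an aluminium cover plate, together a block 50 mm wide (x) x 84 mm long (y) x 12 mm thick (point half-way up), about 90 g. At the start it lies loose in the seat of the carrier board, under the heatsink; its two ends show from above.
- new_module_c (a point): Centre of the spare module: same make and size as the failed one (50 mm in x, 84 mm in y, 12 mm thick, about 90 g). At the start it lies loose and fully visible on a fixed black foam pad 105 x 125 mm whose top is 10 mm above the bench; nothing stands around it.
- carrier_seat (a point): Centre of the top of the seat (cream block) on the fixed green carrier board: the plane for the module's underside, 20 mm above the bench, 6 mm above the board (104 mm in x, 136 in y). Module's y along seat's y, either way round. Black corner guides slope outwards: 3 mm play each side at the seat, 6 mm at their top, 6 mm higher; middle 50 mm of the long sides free. Ports 12 mm high at both y ends.
- dish_floor (a point): Middle of the inner floor of the round steel dish: 150 mm across outside, 138 mm inside, wall up to 16 mm above the bench, floor 4 mm above the bench. Fixed. For the fan.
- tray_floor (a point): Middle of the inner floor of the rectangular steel tray: 130 mm (x) x 150 mm (y) outside, walls 3 mm thick and 16 mm high, floor 3 mm above the bench. Fixed. For the heatsink.
- carton_floor (a point): Middle of the foam floor of the cardboard returns box: 140 mm (x) x 150 mm (y) outside, walls 4 mm thick and 28 mm high, top of the black foam 10 mm above the bench. Fixed. For the failed module.
- flux_bottle_c (a point): Centre of the flux bottle: upright amber glass bottle with black cap, 38 mm across, 75 mm high (point half-way up), loose. A bystander: it must stay standing.

How it is judged (in metres and radians):
On the way, in this order (a step that is already met when the one before it is completed fails the run):
1. the fan lies flat in the round dish, released, with the heatsink still on the module (horizontal distance between fan_c and dish_floor below 0.05 m and x of fan_c in the frame of dish_floor between -0.05 and 0.05 m and y of fan_c in the frame of dish_floor between -0.05 and 0.05 m and z of fan_c in the frame of dish_floor between 0.006 and 0.0135 m and angle between fan_c's own z axis and vertical below 0.08 rad and contact force between the fingers and fan below 0.2 N and linear speed of fan below 0.03 m/s and distance of heatsink_c from where it was at the start of the episode below 0.015 m), for 0.2 s.
2. the heatsink lies flat in the steel tray, released, with the failed module still in its seat (x of heatsink_c in the frame of tray_floor between -0.044 and 0.044 m and y of heatsink_c in the frame of tray_floor between -0.054 and 0.054 m and z of heatsink_c in the frame of tray_floor between 0.00775 and 0.01525 m and angle between heatsink_c's own z axis and vertical below 0.08 rad and contact force between the fingers and heatsink below 0.2 N and linear speed of heatsink below 0.03 m/s and distance of old_module_c from where it was at the start of the episode below 0.015 m), for 0.2 s.
3. the failed module lies flat in the cardboard box, released (x of old_module_c in the frame of carton_floor between -0.045 and 0.045 m and y of old_module_c in the frame of carton_floor between -0.05 and 0.05 m and z of old_module_c in the frame of carton_floor between 0.002 and 0.0095 m and angle between old_module_c's own z axis and vertical below 0.08 rad and contact force between the fingers and old_module below 0.2 N and linear speed of old_module below 0.03 m/s), for 0.2 s.
4. the spare module lies square and fully down in the seat, released (x of new_module_c in the frame of carrier_seat between -0.0065 and 0.0065 m and y of new_module_c in the frame of carrier_seat between -0.0065 and 0.0065 m and z of new_module_c in the frame of carrier_seat between 0.002 and 0.0095 m and angle between new_module_c's own z axis and vertical below 0.08 rad and angle between the y axis of new_module_c and the y axis of carrier_seat, either way round below 0.14 rad and contact force between the fingers and new_module below 0.2 N and linear speed of new_module below 0.03 m/s), for 0.2 s.
At the end, for the whole second after the job is handed in: Fan flat in the dish, heatsink flat in the steel tray (fins up), failed module flat in the returns box; spare module down in the seat, within 6.5 mm of its centre each way, 3.5 mm in height and 0.14 rad of square; all within 0.08 rad of level, released, at rest; flux bottle standing (all of step 3 and all of step 4 and horizontal distance between fan_c and dish_floor below 0.05 m and x of fan_c in the frame of dish_floor between -0.05 and 0.05 m and y of fan_c in the frame of dish_floor between -0.05 and 0.05 m and z of fan_c in the frame of dish_floor between 0.006 and 0.0135 m and angle between each of fan_c, heatsink_c's own z axis and vertical below 0.08 rad and contact force between the fingers and fan below 0.2 N and linear speed of each of fan, heatsink below 0.03 m/s and x of heatsink_c in the frame of tray_floor between -0.044 and 0.044 m and y of heatsink_c in the frame of tray_floor between -0.054 and 0.054 m and z of heatsink_c in the frame of tray_floor between 0.00775 and 0.01525 m and contact force between the fingers and heatsink below 0.2 N and angle between flux_bottle_c's own z axis and vertical below 0.3 rad); the robot touches nothing.
It fails at once if a piece was dropped (it fell freely by more than about 25 mm) ((linear speed of fan above 0.7 m/s and contact force between the fingers and fan below 0.05 N) or (linear speed of heatsink above 0.7 m/s and contact force between the fingers and heatsink below 0.05 N) or (linear speed of old_module above 0.7 m/s and contact force between the fingers and old_module below 0.05 N) or (linear speed of new_module above 0.7 m/s and contact force between the fingers and new_module below 0.05 N)).
It fails at once if the flux bottle was knocked over (angle between flux_bottle_c's own z axis and vertical above 0.6 rad).
It also fails if it takes over 112 s, if anything falls off the work surface, if the arm or the gripper's body presses on something with over 40 N, if the wrist force passes 120 N, or if a joint passes its speed limit or range.

## Robot

A 6-joint arm with a two-finger parallel gripper is mounted at the origin on the work surface. World frame = base frame: x ahead of the robot, y to its left, z up, the work surface at z = 0. Lengths are in m, angles in degrees, forces in N, time in s.
With the tool pointing down it reaches from about 0.325 to 0.775 m from the base axis. Payload 5.5 kg.
Tool frame: the origin (TCP) lies at the centre of the arm's flange, where the gripper is bolted on; the fingertips stand 182 mm ahead of it and the grasp point (between the pads) lies 163 mm ahead of it; z points along the fingers, y is the line along which they close (so a half turn about z gives the same grasp; the last joint's range is limited). The gripper opens to 88 mm and grips with 3 to 60 N. Pads are 20 mm wide; open, the fingers measure 115 mm over their backs; the gripper's body (75 mm by 178 mm) begins 61 mm behind the grasp point.
Start: joints at [-72.405, 5.22, 70.514, -0, 104.267, -3.249], TCP at [0.213, -0.561, 0.405] pointing down, gripper open.
Joint ranges: [-164.24, 164.24], [-49.07, 125.15], [9.68, 141.18], [-86.29, 266.29], [3.28, 154.24], [-151.56, 151.56]. Speed limits (degrees/s): [147.25, 147.25, 172.46, 180, 180, 180].

## Interface

Orientations are given as [roll, pitch, yaw] about the fixed x, y, z axes, in that order (R = Rz(yaw) Ry(pitch) Rx(roll)).
In Python, from station import r gives the robot as it stands. The module is installed in compiled form; this text tells all that it offers. Calls block until the motion is done:
- r.reach(position, orientation): joint-space move of the TCP to a pose.
- r.servo_line(position, rotation=None, speed=0.15): straight line of the TCP; rotation=None keeps the orientation; speed is the mean speed in m/s.
- r.move_joints(angles): joint-space move.
- r.let_go() and r.grab(squeeze=None): open the fingers fully, or close them until they stop; squeeze is the grip in N (None keeps the last).
- r.wait(seconds).
- r.inverse_kinematics(position, orientation): joint angles nearest the present ones, or None.
- r.sense(): the state.
- r.snapshot(name): name is "side" or "top"; returns a dict with "frame" (480x640x3 uint8, red, green, blue), "fx", "fy", "cx", "cy" (pixels), "dist_coeffs" ([k1, k2, p1, p2, k3] as OpenCV has them; the pictures are not rectified), "R" (3x3) and "t" (3): a world point X has camera coordinates R X + t. Camera axes: x right, y down, z forward; pixel columns grow to the right and rows downward; lengths in m; the calibration is good to about 2 mm. A picture is of the moment at which its call begins. There is no depth.
A pose or a line that the arm cannot do raises r.IKError and nothing moves.
- r.hand_in(): hands the job in; it is judged then, once.
The state is a dict: "clock": time; "joints": joint angles; "joint_vel": joint speeds; "joint_torque": joint torques, N m; "tcp_pos": TCP position; "orientation": TCP orientation; "contact_force": force on the tool from outside, world axes, zero at the start; "torque": the same for the moment, N m; "opening": finger opening in m; "gripper_force": force on a finger pad.
Only numpy, scipy, OpenCV 4.12 (cv2) and the standard library are available. Lean on these libraries where they do the work, as an engineer would, in place of code of your own. Each camera call takes 0.05 s, during which the arm holds its last target. There are 200 camera calls.

## Working session

There is one attempt and no reset: what is moved stays moved. The work goes in short steps, each a Python script; the robot and the scene stay as the last script left them, time stands still between calls to the robot, and variables do not carry over. Pictures are saved under pics/ and viewed, at most 14 in all, crops included, and the job is handed in when it is done.

```bash
mkdir -p pics; python3 - <<'E'
from station import r
import cv2,pickle
for n in("top","side"):
    s=r.snapshot(n); cv2.imwrite(f"pics/{n}0.png",s["frame"][:,:,::-1]); pickle.dump(s,open(n+"0.pkl","wb"))
    print(n,s["fx"],s["dist_coeffs"],(-s["R"].T@s["t"]),s["R"][2])
print(r.sense())
E
```

```text
top 559.461326334571 [-0.06307798  0.          0.          0.          0.        ] [0.35703454 0.02361378 0.99952346] [ 0.19478161 -0.01077324 -0.98078747]
side 539.0724120346066 [-0.07091809  0.          0.          0.          0.        ] [0.05799609 0.62092337 0.52099548] [ 0.52516347 -0.67991141 -0.51178492]
{'clock': 0.1, 'joints': array([-7.24043083e+01,  5.26013186e+00,  7.05730771e+01, -5.71526220e-04,
        1.04268432e+02, -3.24691181e+00]), 'joint_vel': array([-0.00044498, -0.12215825, -0.18482635,  0.04632539, -0.05349926,
        0.00528592]), 'joint_torque': array([ 3.69862260e-03, -4.47857666e+01, -4.07569385e+01,  7.01708416e-02,
        2.84488499e-02, -1.26305677e-04]), 'tcp_pos': array([ 0.21351235, -0.56078547,  0.40362446]), 'orientation': array([-1.79898491e+02, -5.20357026e-03,  2.08424585e+01]), 'contact_force': array([-0.75894356,  0.29289272,  0.34130728]), 'torque': array([0.03202409, 0.0200133 , 0.04601494]), 'gripper_force': 0.0, 'opening': 0.0877513472957445}
```

View pics/top0.png

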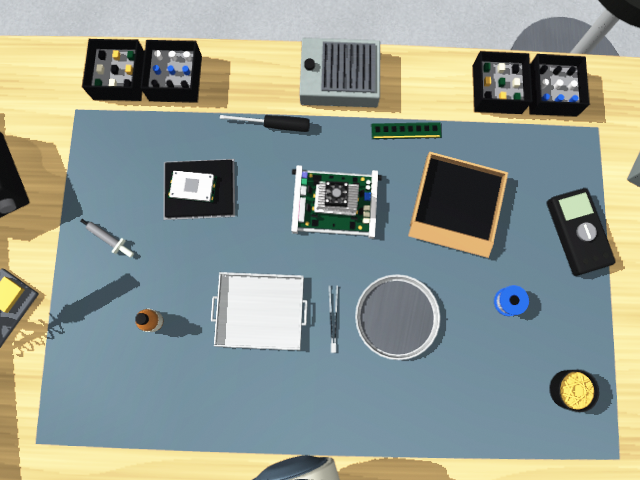

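View pics/side0.png

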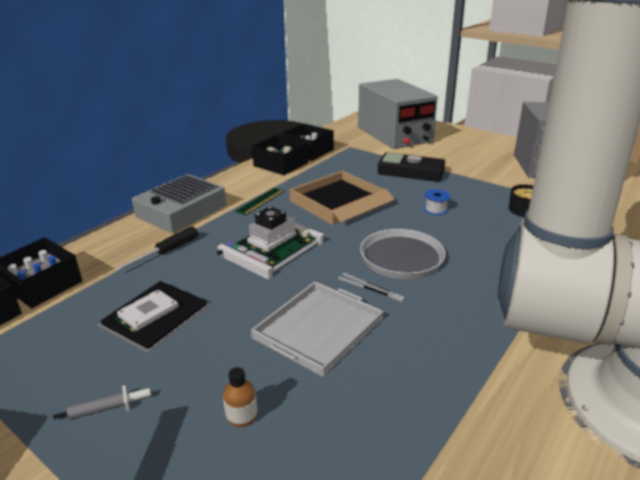

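Top view (up = +x, left = +y): spare module near (192,186), stack (336,196), carton (460,205), tray (261,311), dish (398,317), bottle (148,320). I zoom in for edges.

```bash
python3 - <<'E'
import cv2
a=cv2.imread("pics/top0.png")
c1=cv2.resize(a[155:245,285:385],None,fx=6,fy=6,interpolation=cv2.INTER_CUBIC)
c2=cv2.resize(a[150:225,155:245],None,fx=6,fy=6,interpolation=cv2.INTER_CUBIC)
cv2.imwrite("pics/c1.png",c1);cv2.imwrite("pics/c2.png",c2)
E
```

```text
(no output)
```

View pics/c1.png

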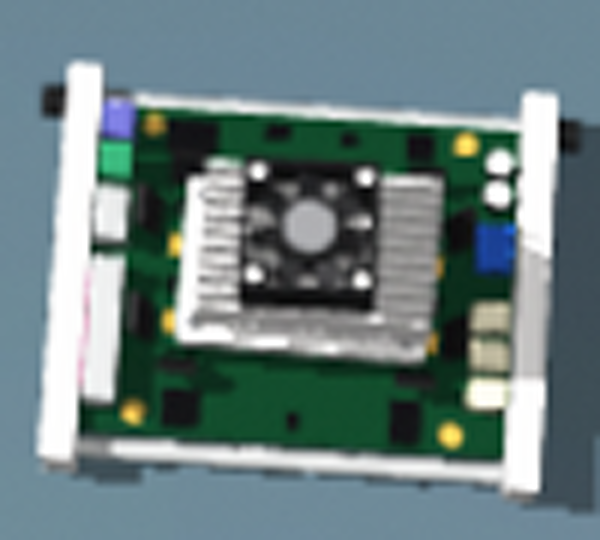

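View pics/c2.png

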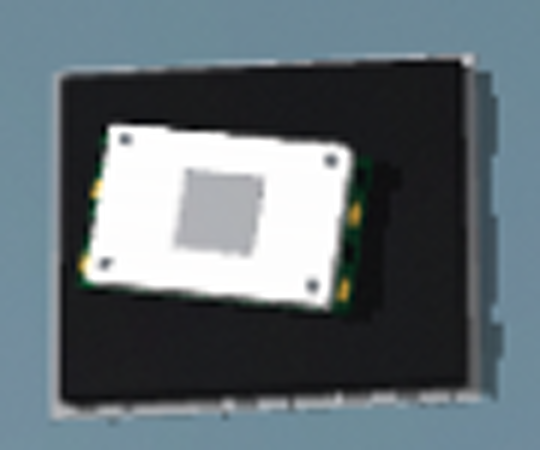

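```bash
cat > h.py <<'E'
import numpy as np, cv2, pickle
def p2w(s,uv,z):
    K=np.array([[s["fx"],0,s["cx"]],[0,s["fy"],s["cy"]],[0,0,1.]])
    n=cv2.undistortPoints(np.array(uv,float).reshape(-1,1,2),K,np.array(s["dist_coeffs"])).reshape(-1,2)
    d=np.c_[n,np.ones(len(n))]@s["R"]; c=-s["R"].T@s["t"]
    return (c+d*((z-c[2])/d[:,2])[:,None])[:,:2]
def crop(pts,ox,oy,k=6): return (np.array(pts,float)+.5)/k-.5+[ox,oy]
def ang(a,b): return np.degrees(np.arctan2(*(b-a)[::-1]))
E
python3 - <<'E'
from h import *
np.set_printoptions(precision=4,suppress=True)
s=pickle.load(open("top0.pkl","rb"))
c=lambda p:crop(p,285,155)
print("hub",p2w(s,c([(310,225)]),.0745))
f=p2w(s,c([(258,172),(365,177),(361,280),(254,274)]),.0755);print("fan screws",f.mean(0),ang(f[1],f[0]),ang(f[2],f[3]),ang(f[3],f[0]))
b=p2w(s,c([(155,124),(466,146),(451,435),(133,411)]),.015);print("board screws",b,b.mean(0),ang(b[1],b[0]),ang(b[2],b[3]),ang(b[3],b[0]))
e=p2w(s,c([(68,62),(557,95),(537,495),(38,462)]),.026);print("strips z?",e,e.mean(0),ang(e[1],e[0]),ang(e[3],e[0]))
q=p2w(s,crop([(125,139),(331,160),(312,285),(104,263)],155,150),.022);print("spare",q.mean(0),ang(q[1],q[0]),ang(q[2],q[3]),ang(q[3],q[0]))
for n,pts,z in(("carton",[(429,153),(508,173),(492,258),(408,238)],.028),("tray",[(217,273),(304,276),(303,350),(214,347)],.016)):
    w=p2w(s,pts,z);print(n,w.mean(0),ang(w[1],w[0]),ang(w[3],w[0]),[np.linalg.norm(w[i]-w[i-1]) for i in range(4)])
w=p2w(s,[(356,317),(440,317),(398,275),(398,360)],.016);print("dish",w)
print("bottle",p2w(s,[(147,318)],.07))
hs=p2w(s,c([(185,345),(425,360)]),.035);print("hs base front",hs,ang(hs[1],hs[0]))
E
```

```text
hub [[0.6342 0.0005]]
fan screws [0.6337 0.0007] 89.20068743290807 88.6298296968502 -0.4849844186914334
board screws [[ 0.6826  0.0474]
 [ 0.6789 -0.0482]
 [ 0.5877 -0.0452]
 [ 0.5919  0.0508]] [0.6353 0.0012] 87.77139712419613 87.47334501943351 -2.1617394313390244
strips z? [[ 0.6978  0.0743]
 [ 0.6925 -0.0749]
 [ 0.5677 -0.0703]
 [ 0.5728  0.0781]] [0.6327 0.0018] 87.97014130951193 -1.752037576185119
spare [0.655  0.2642] 85.719001938867 85.57620948311249 -4.370401354629662
carton [ 0.6323 -0.2245] 77.32233992003385 -13.572064854404275 [np.float64(0.1661886099451909), np.float64(0.15008675784614528), np.float64(0.1637892373759962), np.float64(0.15384286809842088)]
tray [0.4308 0.1279] 89.86838007544064 1.3982546312177042 [np.float64(0.1294915291930437), np.float64(0.15442798676285618), np.float64(0.1292783568920457), np.float64(0.15427658013680973)]
dish [[ 0.4257 -0.0415]
 [ 0.4299 -0.1895]
 [ 0.5023 -0.1148]
 [ 0.3536 -0.1158]]
bottle [[0.409  0.3078]]
hs base front [[ 0.6078  0.0356]
 [ 0.6056 -0.0356]] 88.24156970333789
```

```bash
cat >> h.py <<'E'
from station import r
def ori(a):
    """tool down, fingers closing along world direction a (deg); picks the half turn with the last joint nearest middle"""
    return [[180,0,(a-90+180)%360-180],[180,0,(a+90+180)%360-180]]
def hover(xy,a,tip=.17):
    P=[*xy,tip+.182]; best=None
    for o in ori(a):
        q=r.inverse_kinematics(P,o)
        if q is not None and (best is None or abs(q[5])<abs(best[0][5])): best=(q,o)
    r.reach(P,best[1]); return best[1]
def tipto(xy,tip,speed=.15): r.servo_line([*xy,tip+.182],speed=speed)
def st(m=""):
    s=r.sense(); print(m,"t%.1f open %.4f grip %.1f F"%(s["clock"],s["opening"],s["gripper_force"]),np.round(s["contact_force"],1),"tip",np.round(s["tcp_pos"]-[0,0,.182],4),"yaw %.1f"%s["orientation"][2])
def pick(xy,a,tip,N=20,up=.17):
    hover(xy,a); tipto(xy,tip+.03,.25); tipto(xy,tip,.08); r.grab(N); st("grabbed"); tipto(xy,tip+.03,.1); tipto(xy,up,.25); st("lifted")
def place(xy,a,tip,up=.17):
    hover(xy,a); tipto(xy,tip+.03,.25); tipto(xy,tip+.001,.05); st("down"); r.let_go(); r.wait(.2); tipto(xy,tip+.04,.1); tipto(xy,up,.3); st("placed")
def snap(n,name):
    s=r.snapshot(n); cv2.imwrite(f"pics/{name}.png",s["frame"][:,:,::-1]); pickle.dump(s,open(name+".pkl","wb")); return s
E
python3 - <<'E'
from h import *
s=pickle.load(open("top0.pkl","rb"))
w=p2w(s,[(429,153),(508,173)],.028); d=np.radians(-13); print("carton",w.mean(0)-.07*np.array([np.cos(d),np.sin(d)]))
pick((.634,.0005),-1.8,.0595)
place((.428,-.1153),0,.0080)
snap("top","t1");snap("side","s1")
a=cv2.imread("pics/t1.png"); cv2.imwrite("pics/t1c.png",cv2.resize(a[140:370,285:520],None,fx=2.5,fy=2.5,interpolation=cv2.INTER_CUBIC))
E
```

```text
carton [ 0.64446743 -0.22716198]
grabbed t4.4 open 0.0401 grip 20.0 F [0.7 0.6 0.2] tip [6.34e-01 5.00e-04 5.96e-02] yaw 88.2
lifted t5.3 open 0.0399 grip 20.0 F [-0.5 -0.  -1.2] tip [6.340e-01 5.000e-04 1.702e-01] yaw 88.2
down t7.7 open 0.0400 grip 20.0 F [-0.8  0.5 -0.2] tip [ 0.428  -0.1153  0.0088] yaw 90.0
placed t9.8 open 0.0878 grip 0.0 F [-0.7  0.  -1.5] tip [ 0.428  -0.1153  0.1698] yaw 90.0
```

View pics/t1c.png

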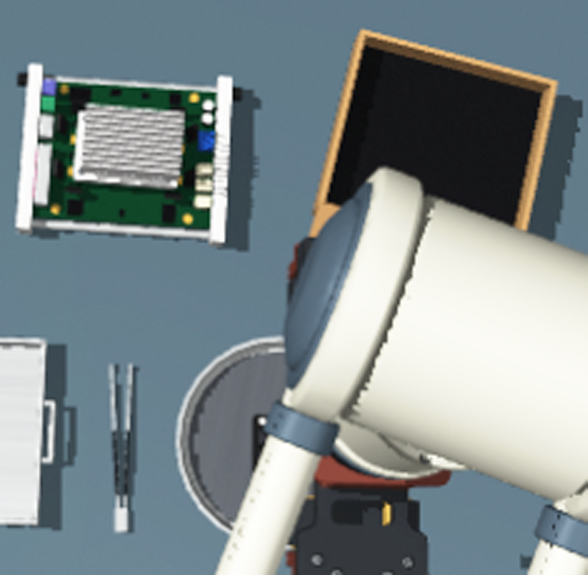

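Fan left sitting in the dish; heatsink fully visible with its top edge at crop (83,105)–(184,111).

```bash
python3 - <<'E'
from h import *
s=pickle.load(open("t1.pkl","rb"))
w=p2w(s,crop([(83,105),(184,111)],285,140,2.5),.0555);print(w,ang(w[1],w[0]),w.mean(0)-[.022,-.0007])
w=p2w(s,crop([(362,31),(556,82)],285,140,2.5),.028);print("carton top",w,ang(w[1],w[0]),np.linalg.norm(w[1]-w[0]),w.mean(0)-.07*np.array([np.cos(np.radians(-14)),np.sin(np.radians(-14))]))
c=(.634,.0005)
pick(c,-1.8,.038)
place((.431,.128),90,.0095)
hover((.45,-.25),0,.25)
snap("top","t2");snap("side","s2")
a=cv2.imread("pics/t2.png"); cv2.imwrite("pics/t2c.png",cv2.resize(a[155:245,285:385],None,fx=6,fy=6,interpolation=cv2.INTER_CUBIC))
E
```

```text
[[ 0.65778458  0.0328458 ]
 [ 0.65585304 -0.038422  ]] 88.44752057208038 [ 0.63481881 -0.0020881 ]
carton top [[ 0.73093682 -0.17064102]
 [ 0.69710329 -0.31447076]] 76.76278409962585 0.14775554651058728 [ 0.64609935 -0.22562136]
grabbed t12.7 open 0.0442 grip 20.0 F [1.  0.8 1. ] tip [6.341e-01 5.000e-04 3.810e-02] yaw 88.2
lifted t13.7 open 0.0442 grip 20.0 F [-0.4  0.1 -2.6] tip [6.340e-01 5.000e-04 1.684e-01] yaw 88.2
down t16.4 open 0.0441 grip 20.0 F [ 0.1  0.4 -2.1] tip [0.431  0.128  0.0105] yaw 180.0
placed t18.5 open 0.0876 grip 0.0 F [-0.8 -0.4 -1.5] tip [0.431  0.128  0.1698] yaw 180.0
```

View pics/t2c.png

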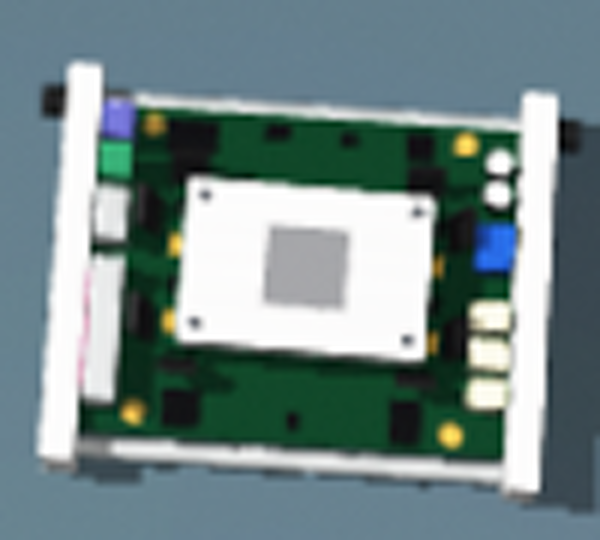

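View pics/t2.png

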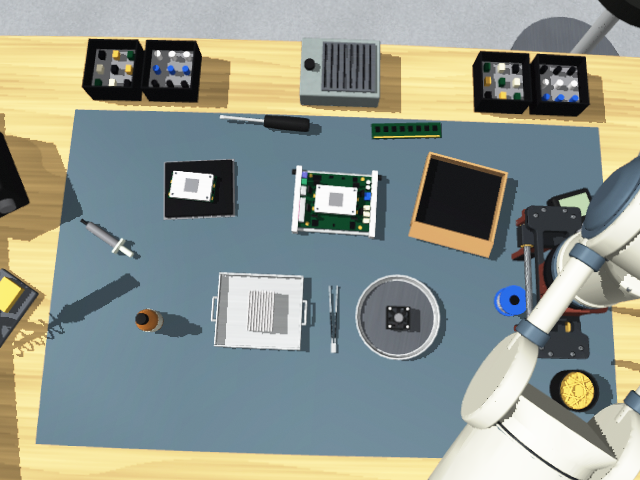

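Heatsink sits in the tray, fan in the dish (both flat); module plate holes at crop (206,194),(418,211),(407,340),(195,323).

```bash
python3 - <<'E'
from h import *
s=pickle.load(open("t2.pkl","rb"))
q=p2w(s,crop([(206,194),(418,211),(407,340),(195,323)],285,155),.032);c=q.mean(0);print("old",c,ang(q[1],q[0]),ang(q[2],q[3]),ang(q[3],q[0]),np.linalg.norm(q[0]-q[1]),np.linalg.norm(q[0]-q[3]))
assert abs(c[0]-.634)<.006 and abs(c[1])<.006
pick(c,-2.1,.0215)
place((.6455,-.2265),76.5,.0115)
hover((.43,-.1),0,.25)
snap("top","t3");snap("side","s3")
a=cv2.imread("pics/t3.png"); cv2.imwrite("pics/t3c.png",np.vstack([cv2.resize(a[155:245,285:385],(600,540),interpolation=cv2.INTER_CUBIC)]))
cv2.imwrite("pics/t3d.png",cv2.resize(a[145:265,400:520],None,fx=3,fy=3))
E
```

```text
old [6.33916145e-01 1.58076609e-04] 87.2068008906445 87.20128483062425 -2.828389932773724 0.06385269945049793 0.040164754046357304
grabbed t23.1 open 0.0495 grip 20.0 F [0.5 1.1 0.9] tip [6.34e-01 1.00e-04 2.17e-02] yaw 87.9
lifted t24.1 open 0.0498 grip 20.0 F [ 0.1  0.2 -1.8] tip [6.338e-01 1.000e-04 1.681e-01] yaw 87.9
down t26.8 open 0.0503 grip 20.0 F [-0.1 -0.8 -1.5] tip [ 0.6455 -0.2265  0.0121] yaw -13.5
placed t28.9 open 0.0880 grip 0.0 F [ 0.6  0.3 -0.3] tip [ 0.6455 -0.2265  0.1703] yaw -13.5
```

View pics/t3c.png

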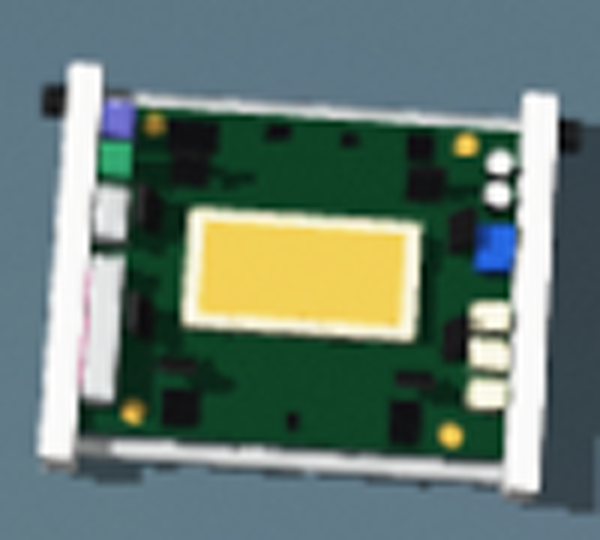

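View pics/t3d.png

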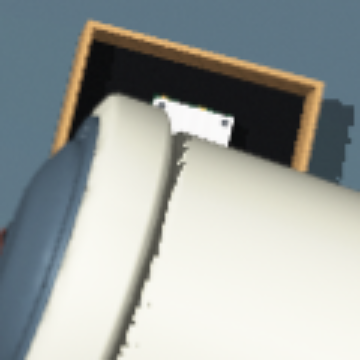

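```bash
python3 - <<'E'
from h import *
s=pickle.load(open("t3.pkl","rb"))
f=cv2.resize(s["frame"],None,fx=6,fy=6,interpolation=cv2.INTER_CUBIC)
hsv=cv2.cvtColor(f,cv2.COLOR_RGB2HSV)
def rect(m,roi,z,tag):
    M=np.zeros_like(m); x0,x1,y0,y1=[6*v for v in roi]; M[y0:y1,x0:x1]=m[y0:y1,x0:x1]
    k=max(cv2.findContours(M,cv2.RETR_EXTERNAL,cv2.CHAIN_APPROX_NONE)[0],key=cv2.contourArea)
    p=crop(cv2.boxPoints(cv2.minAreaRect(k)),0,0); w=p2w(s,p,z); print(tag,w.mean(0),ang(w[1],w[0]),ang(w[2],w[1]),np.linalg.norm(w[1]-w[0]),np.linalg.norm(w[2]-w[1]))
rect(cv2.inRange(hsv,(15,100,150),(35,255,255)),(310,362,185,215),.020,"yellow")
rect(cv2.inRange(hsv,(10,15,170),(40,255,255)),(310,362,185,215),.020,"cream")
rect(cv2.inRange(hsv,(0,0,150),(180,60,255)),(160,232,160,215),.022,"spare")
t=pickle.load(open("t2.pkl","rb"));s=t;hsv=cv2.cvtColor(cv2.resize(s["frame"],None,fx=6,fy=6,interpolation=cv2.INTER_CUBIC),cv2.COLOR_RGB2HSV)
rect(cv2.inRange(hsv,(0,0,150),(180,60,255)),(310,360,180,220),.032,"old")
E
```

```text
yellow [0.63538313 0.00128088] 178.18978352028432 88.00636200661033 0.029304731394164552 0.06136942465910661
cream [0.63526486 0.00137937] 178.32665398718026 88.09346182034126 0.03710850316836362 0.071157492085114
spare [0.65446412 0.26422757] 179.37023786252539 85.67102324290344 0.051245422954629166 0.07760033721942665
old [0.63354603 0.00065765] 177.376772705673 87.04315280054438 0.051797285583109934 0.07632778634490446
```

```bash
python3 - <<'E'
from h import *
pick((.6548,.2642),-4.4,.012)
c=(.6353,.0013)
hover(c,-1.9); tipto(c,.05,.25); tipto(c,.030,.05); st("above")
tipto(c,.0225,.03); st("down"); r.let_go(); r.wait(.2); st(); tipto(c,.06,.1); tipto(c,.17,.3)
hover((.43,.3),0,.28); st("end")
snap("top","t4");snap("side","s4")
a=cv2.imread("pics/t4.png"); cv2.imwrite("pics/t4c.png",cv2.resize(a[140:365,210:520],None,fx=2.5,fy=2.5,interpolation=cv2.INTER_CUBIC))
b=cv2.imread("pics/s4.png"); cv2.imwrite("pics/s4c.png",cv2.resize(b[160:380,90:470],None,fx=2,fy=2,interpolation=cv2.INTER_CUBIC))
E
```

```text
grabbed t33.9 open 0.0498 grip 20.0 F [ 0.5 -0.9  0. ] tip [0.6548 0.2642 0.0121] yaw 85.6
lifted t35.0 open 0.0498 grip 20.0 F [-0.9  0.3 -2.1] tip [0.6548 0.2642 0.1679] yaw 85.6
above t37.3 open 0.0501 grip 20.0 F [ 0.2  0.4 -1.7] tip [0.6352 0.0012 0.0297] yaw 88.1
down t37.7 open 0.0499 grip 20.0 F [-0.5 -0.8 -1.6] tip [0.6352 0.0013 0.0222] yaw 88.1
 t38.6 open 0.0881 grip 0.0 F [-0.1  0.9 -0.5] tip [0.6353 0.0013 0.0225] yaw 88.1
end t41.1 open 0.0877 grip 0.0 F [ 1.3 -0.6 -0.3] tip [0.4307 0.2995 0.279 ] yaw 89.9
```

View pics/t4c.png

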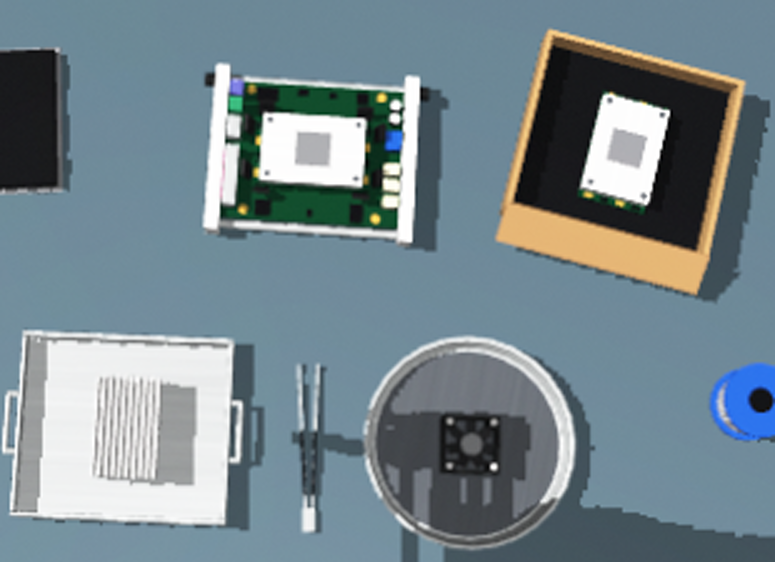

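View pics/s4c.png

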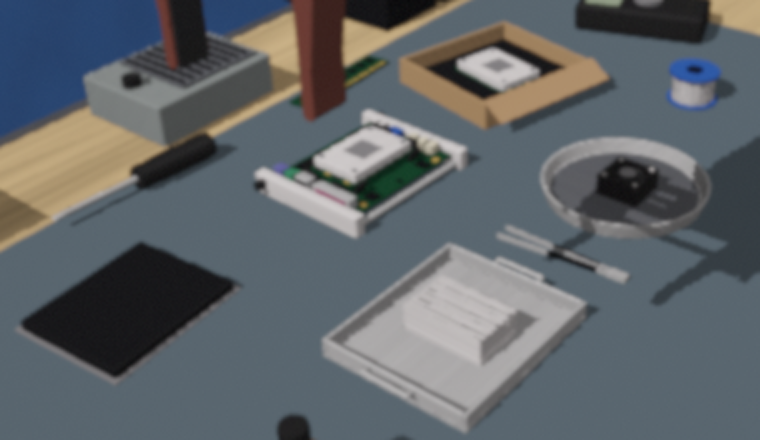

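All pieces look flat in place: spare plate at crop (313,149) on the seat, old module (626,148) in the box, heatsink (127,428), fan (471,442). I do one numeric check of the seat fit, then hand in.

```bash
python3 - <<'E'
from h import *
s=pickle.load(open("t4.pkl","rb"))
hsv=cv2.cvtColor(cv2.resize(s["frame"],None,fx=6,fy=6,interpolation=cv2.INTER_CUBIC),cv2.COLOR_RGB2HSV)
m=cv2.inRange(hsv,(0,0,150),(180,60,255));M=np.zeros_like(m);M[1080:1320,1860:2160]=m[1080:1320,1860:2160]
k=max(cv2.findContours(M,cv2.RETR_EXTERNAL,cv2.CHAIN_APPROX_NONE)[0],key=cv2.contourArea)
w=p2w(s,crop(cv2.boxPoints(cv2.minAreaRect(k)),0,0),.032);c=w.mean(0)
print(c,ang(w[1],w[0]),ang(w[2],w[1]))
if np.all(abs(c-[.6353,.0013])<.004): print(r.hand_in())
E
```

```text
[0.6335832  0.00216162] 178.51635850568744 88.25764498662
the job is handed in; nothing more can be done
None
```

I handed the job in at about 41 s on the robot clock. The pictures show the fan flat in the dish, the heatsink fins-up in the tray and the failed module in the returns box. The spare module is in the seat, measured about 2 mm off its centre. No bottle contact was seen; the hand-in returned no verdict.

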